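# Hold the pull-out magnifier over a medicine leaflet

## Robot

A 7-joint arm with a two-finger parallel gripper is mounted at the origin on the work surface. World frame = base frame: x ahead of the robot, y to its left, z up, the work surface at z = 0. Lengths are in m, angles in rad, forces in N, time in s.
With the tool pointing down it reaches from about 0.4 to 0.925 m from the base axis. Payload 4.1 kg.
Tool frame: the origin (TCP) lies at the very end of the fingers, on their centre line; the grasp point (between the pads) lies 19 mm behind it; y points along the fingers, x is the direction in which the jaws open and shut, and the axes are right-handed (so a half turn about y gives the same grasp; the last joint's range is limited). The gripper opens to 85 mm and grips with 20 to 120 N. Pads are 22 mm wide; open, the fingers measure 114 mm over their backs; the gripper's body (76 mm by 85 mm) begins 54 mm behind the grasp point. The pads swing forward as they close: fully open they stand 13 mm farther back than shut.
Start: joints at [-1.414, 0.398, 0.045, 1.537, -0.019, 1.207, -0.051], TCP at [0.164, 0.629, 0.231] pointing down, gripper open.
Joint ranges: [-2.82, 2.82], [-0.49, 2.23], [-1.37, 1.46], [0, 2.46], [-1.36, 4.5], [0.23, 2], [-2.94, 2.94]. Speed limits (rad/s): [2.57, 2.57, 3.14, 3.14, 3.14, 3.14, 3.14].

## Interface

Orientations are given as a 3x3 rotation matrix whose columns are the frame's x, y, z axes.
In Python, from station import r gives the robot as it stands.
- The arm moves only by the tool apply_moves, never from a script. Its argument "deltas" is a list of rows, each a list of 2 entries, a list of its own where there are three numbers: the shift along the world's x, y, z in cm, then the turn, a rotation vector about the world's x, y, z in rad. A call has 1 to 12 rows; each row is the pose to reach, as a shift and turn from the pose commanded when the call began; what a row does not reach only later rows make up. A row lasts 1/8 s, in which the tool goes at most 62.5 mm and 10.7 degrees, less where a joint would pass 70% of its speed; a pose out of reach is approached as far as the arm can. A call with a gripper value outside its range is refused whole. "fingers" is the finger opening in cm, from 0 to 8.54, set as the call begins (left out, the last holds). The fingers move at their own pace and stop on an object; "squeeze" is the grip in N (left out, the last holds). Time passes only in rows, so rows that repeat a pose let the fingers close. It gives the time, the measured TCP pose, the force and the opening at its end, in the units of the state.
- r.state(): the state, without advancing time (a new reading comes with each control period).
- r.read_camera(name): name is "scene" or "top" or "wrist"; returns a dict with "pixels" (384x512x3 uint8, blue, green, red), "range_z" (384x512 float32, m along the optical axis (not along the pixel's ray), 0 where there is no reading), "K" (3x3 intrinsics, pixels), "position" and "attitude" of the camera in the world. Camera axes: x right, y up, looking along -z (the intrinsics and any distortion apply to the point x, -y, -z); pixel columns grow to the right and rows downward; lengths in m; the calibration is good to about 2 mm. A picture is of the moment at which its call begins.
- r.close_job(): hands the job in, once; it reports no verdict.
The state is a dict: "clock": time; "joints": joint angles; "joint_vel": joint speeds; "effort": joint torques, N m; "position": TCP position; "orientation": TCP orientation; "wrist_force": force on the tool from outside, world axes, zero at the start; "moment": the same for the moment, N m; "opening": opening from 0.0 (shut) to 1.0 (fully open).
Only numpy, scipy, OpenCV 4.12 (cv2) and the standard library are available. Lean on these libraries where they do the work, as an engineer would, in place of code of your own. Each camera call takes 0.05 s, during which the arm holds its last target.

## Task

Get the pull-out reading magnifier out over the leaflet: slide the transport lock knob on top of its housing all the way to the other end of its slot, then pinch the upright grip so that the button in its flank is squeezed fully in, and pull the grip straight out, past the first stop, to its second stop at full extension. Finish while still holding it there with the button squeezed in, because a spring draws it back; do not touch the lens, and leave the other things on the counter where they are.

Things in the scene. Friction and masses are not known exactly. Their poses are not given: they have to be found in the camera images.
- reader: Fixed reading stand. Origin: on the counter under the middle of its white housing (200 mm along its x, 110 along its y, top 70 mm high). Its -x is the pull-out direction: there follow the telescope, upright black grip, lens and, 270 to 420 mm from the origin, a flat grey board (190 mm wide, 6 thick) with a white leaflet, joined to the housing by a strip 45 mm wide, 6 thick. z up; yaw varies.
- lock_knob (a point): Middle, 92 mm above the counter, of the grey transport lock knob on the housing top: an upright fin 16 mm thick along the reader's x, 22 mm along its y, top 108 mm above the counter, on a foot 34 mm along x and 6 mm thick. It slides along the reader's +y (point axes as the reader's). Pinch it from above across its thickness, or push it. It is 95 mm behind the stowed grip.
- lock (a joint): Travel of the transport lock knob along the reader's +y, m: starts between 0 and 0.010; end stop at 0.044. Needs about 2 N and stays where it is left. Below about 0.036 it bolts the telescope shut.
- grip (a point): Middle of the upright black grip, 90 mm above the counter, level with the button; moves with the telescope, axes as the reader's. Block 30 mm along x, 26 mm along y, top 115 mm above the counter; the steel tube below it is 38 to 54 mm above the counter. Pinch it from above across the reader's y, one finger on the button, the other on the opposite flank; over 60 mm is free beside both.
- button_face (a point): Middle of the outer face of the grey release button on the grip's -y flank (reader's axes): 22 mm wide, 30 mm tall, standing 6 mm proud (so button and grip together are 32 mm wide, 27 mm when squeezed in).
- button (a joint): How far the button is squeezed in (along the reader's +y), m: 0 out, 0.005 fully in. Its spring gives 4 N out and 8 N fully in. When it is out, a pawl keeps the telescope stowed, or locks it at the first stop.
- telescope (a joint): Extension along the reader's -x, m: 0 stowed (start), 0.060 first stop, 0.120 second stop, the rigid end of travel. A spring draws it back: 3 N stowed, 5.5 N at full extension. With the button held in it runs freely past the first stop. It does not lock at the second stop: let go, it runs back and latches at the first.
- lens: Round lens in a dark ring, 90 mm across, 10 mm thick, lying flat; origin at its centre, 60 mm above the counter and 80 mm ahead (reader's -x) of the grip, carried by the grip on a thin stem. Not to be touched.
- carton_a: Medicine carton lying flat, 110 x 55 x 35 mm; origin at the middle of its underside. Bystander, loose: leave it.
- carton_b: Small medicine carton lying flat, 85 x 50 x 28 mm; origin at the middle of its underside. Bystander, loose: leave it.
- pill_bottle: Amber pill jar, 48 mm across, 85 mm tall; origin at the middle of its underside. Bystander, loose: leave it.
- syrup_bottle: Amber bottle, 52 mm across, 130 mm tall; origin at the middle of its underside. Bystander, loose: leave it.
- pen: Pen lying flat, 10 mm thick, 150 mm long; origin at the middle of its underside. Bystander, loose: leave it.
- pen_cup: Open cup, 72 mm across, 90 mm tall; origin at the middle of its underside. Bystander, loose: leave it.
- stapler: Stapler, 130 mm long, 42 mm tall; origin at the middle of its underside. Bystander, loose: leave it.

How it is judged:
By the outcome, as a careful person would: the job done as asked, in the order asked, and still so for the second after the job is handed in, while the arm keeps its last pose, push and grip.
It also fails if it takes over 48 s, if anything falls off the work surface, if the arm or the gripper's body presses on something with over 40 N, if the wrist force passes 120 N, or if a joint passes its speed limit or range.

## Working session

There is one attempt and no reset: what is moved stays moved. The work goes in short steps, Python scripts to look and compute and a tool call to move; the robot and the scene stay as the last step left them, time stands still between calls to the robot, and variables do not carry over. Pictures are saved under pics/ and viewed, and the job is handed in when it is done.

Besides the shell and the picture viewer there is one more tool, called after "Call:" as name(argument=value, ...), one argument or row to a line, values as JSON. apply_moves: Moves the arm, as the interface text tells. Its arguments: {"type":"object","properties":{"deltas":{"type":"array","items":{"type":"array"}},"fingers":{"type":"number"},"squeeze":{"type":"number"}},"required":["deltas"]}

```bash
mkdir -p pics; ls
cat > h.py <<'E'
import numpy as np, cv2
from station import r
def cam(n,fn):
    d=r.read_camera(n); cv2.imwrite('pics/'+fn+'.png',d['pixels']); np.savez('pics/'+fn+'.npz',**{k:np.array(v) for k,v in d.items()}); return d
def load(fn): return dict(np.load('pics/'+fn+'.npz'))
def R(a):
    a=np.array(a)
    return a
def pts(d):
    K=d['K'];z=d['range_z'];h,w=z.shape
    u,v=np.meshgrid(np.arange(w),np.arange(h))
    p=np.stack([(u-K[0,2])/K[0,0]*z,-(v-K[1,2])/K[1,1]*z,-z],-1)
    return p@np.array(d['attitude']).T+np.array(d['position'])
E
python3 - <<'E'
from h import *
s=r.state(); print(s)
for n in ['scene','top','wrist']:
    d=cam(n,n+'0'); print(n,d['K'],d['position'],d['attitude'],d.keys())
E
```

```text
pics
{'clock': 0.0, 'joints': array([-1.41402155,  0.39919866,  0.04501992,  1.53788854, -0.01870447,
        1.20689602, -0.05066652]), 'joint_vel': array([ 2.80221824e-03,  1.73626769e-03, -1.53721932e-05, -5.63977200e-04,
        1.07914377e-03,  1.52687314e-03, -2.48306826e-04]), 'effort': array([ 1.16039550e-04, -4.75123787e+01,  1.36479534e+00, -2.54223990e+01,
        1.15591980e-02,  9.71821515e-03, -3.78322056e-06]), 'position': array([0.16425516, 0.62824402, 0.23025508]), 'orientation': array([[ 2.52843103e-01, -3.74319841e-04, -9.67507222e-01],
       [ 9.67505299e-01, -1.93330662e-03,  2.52843349e-01],
       [-1.96513240e-03, -9.99998061e-01, -1.26666816e-04]]), 'wrist_force': array([ 0.92511913,  0.03620659, -0.06990568]), 'moment': array([-0.00621556,  0.01880738, -0.06512539]), 'opening': 0.9975155598320191}
scene [[446.19958556   0.         247.0741726 ]
 [  0.         446.19958556 181.66989704]
 [  0.           0.           1.        ]] [1.40547826 0.33951695 0.81857667] [[-0.43376336 -0.56126725  0.70486057]
 [ 0.90093976 -0.28104861  0.33063458]
 [ 0.01252572  0.77845408  0.62757657]] dict_keys(['pixels', 'range_z', 'K', 'position', 'attitude'])
top [[351.95275909   0.         254.09832482]
 [  0.         351.95275909 190.03999234]
 [  0.           0.           1.        ]] [ 0.49179616 -0.03673695  0.97278261] [[ 0.02985931  0.99512854 -0.09395539]
 [-0.99951863  0.02893411 -0.01119447]
 [-0.00842142  0.09424442  0.99551347]] dict_keys(['pixels', 'range_z', 'K', 'position', 'attitude'])
wrist [[297.05701053   0.         255.93833576]
 [  0.         297.05701053 188.79517344]
 [  0.           0.           1.        ]] [0.08241539 0.65034523 0.37210606] [[ 0.25355006 -0.91407924 -0.31649883]
 [ 0.96732096  0.23905629  0.08451183]
 [-0.00158948 -0.32758393  0.94482075]] dict_keys(['pixels', 'range_z', 'K', 'position', 'attitude'])
```

View pics/scene0.png

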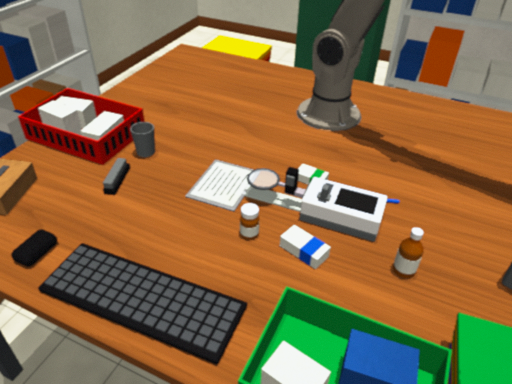

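View pics/top0.png

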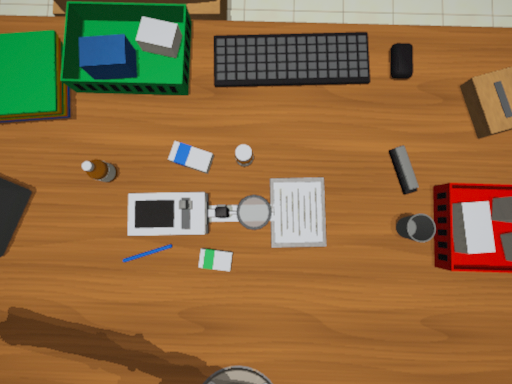

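Run:
```python
from h import *
d=load('top0');p=pts(d);im=d['pixels']
c=im[170:280,110:340]; cv2.imwrite('pics/topz.png',cv2.resize(c,None,fx=3.4,fy=3.4,interpolation=cv2.INTER_CUBIC))
d2=load('scene0');c=d2['pixels'][150:250,180:400]; cv2.imwrite('pics/scz.png',cv2.resize(c,None,fx=3.6,fy=3.6,interpolation=cv2.INTER_CUBIC))
z=p[...,2]
print('counter',np.median(z[280:330,200:400]))
for a in [(200,115,225,240)]:
    sub=z[170:280:3,110:340:4]
    for row in sub: print(' '.join('%3d'%(1000*v) for v in row))
```

```text
counter 0.000369298899174364
 54  29   2   3   0   3   2   1   0  -1  -2   2   0  -1   0   2  -1   0   0   2   0   0  25  36  34   0   1   0   3   2   0  -1   0   0   5   2   0   1   2   1  -2   4   0   0  -2   0  -1   1   0   2   0   1   0   0   0   1  -2   2
 57  26   0   3   0   0   0   1   0   0   0   2   0   0   1   0   1   0   3   0   2   1   3  -1  15   0   0   6   2   0   2   2   2   2   1   0   0   0   0   0   0   2   0   1   2  -1   2   3  -1   2   0  -1   1   0  -1   0   2   0
 45  25   1   0   0   1   2   1  -1   3   1   1  -1   1   0   3  -1  -1   2   0   4   0  -1   1   2   1   0   0   0   0   6   2   2   0   3   0  -1   0   0  -1   0   0   0   0   3   3   3   0   0  -2   0   3   2   0   1   0   0  -1
 31  11   2   1  -2   2  -1   0   1   2   0  -3   2   2   1   0   2   0   1   1   1   0   0   3   0   3   0   2   0  -3   0   1   1   3   1  -1   0   0   3   1   6   7   7   4   5   5   7   9   4   4   7   6   5   7   1   1   0  -2
  0   0   2   0   0   2   2   0   3   0  -1   2   0   0   2   0   1   0   0  -1  -2   1   3   0   0   0   1   0   1  -3   0   0  -1   2   1   0
[... 6812 characters left out ...]
   0
  2   0   2   0   1   3   0   0   2   2   1   0   0   0   0   1   0   0   0   0   0   1   0   0   2   0  -4   0   0   2   2   1   1   2   0   0   0   0   3   2   1   3  -2   1  -1   1   1   1  -1  -2   0   1   0   3   0   1   0   0
  2   1   3   2   0   0   2   0   0   0   2   2   0   2   1   1   0   1   2   2   1   4  -3  -2   4   0   0   1   1   0   0   2   0   1   0   3   3  -1   0  -1  -3   0  -1  -1   0   2   0   0   1   2   1  -1   0  -3   3   0   0  -1
  3   2   0   1   0   1   1   1   0   2   1   1   1   1   0   3   0   0  -1   1   4   2  -1   5   1   1  -2   0  -1  -2   2   1   0   1   1   1   0   1  -2   0   2  -1   0   1   0   1   0   2   0   0   1   0  -2   0   0   1   1   0
```

View pics/topz.png

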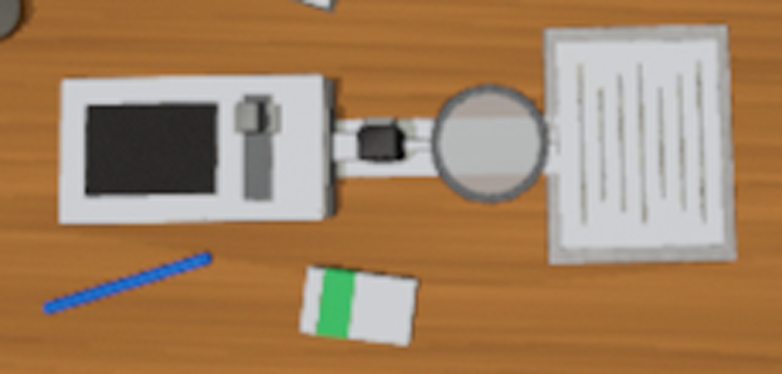

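View pics/scz.png

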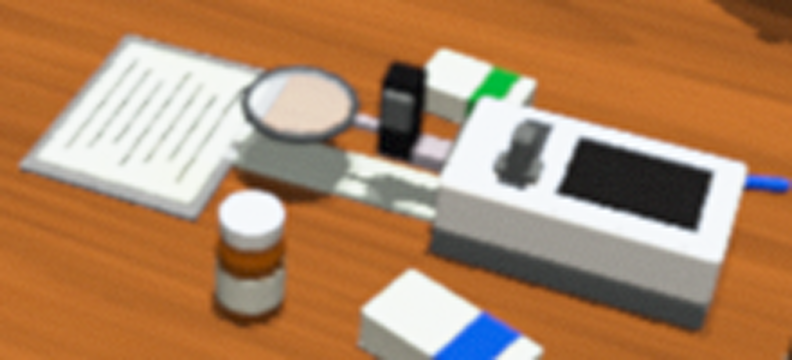

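The images show the reader's -x pointing right in the top view (world -y). The knob is at about (185,203), the grip at (222,212) and the lens at (254,212). Next I fit the poses.

Run:
```python
from h import *
d=load('top0');p=pts(d);ds=load('scene0');ps=pts(ds)
reg=np.zeros(p.shape[:2],bool);reg[165:245,115:215]=1
m=reg&(p[...,2]>.062)&(p[...,2]<.08)
m=cv2.morphologyEx(m.astype(np.uint8),cv2.MORPH_OPEN,np.ones((3,3)))>0
q=p[m][:,:2]; rc=cv2.minAreaRect((q*1000).astype(np.float32)); print('house',rc,cv2.boxPoints(rc))
# leaflet board edges direction
reg=np.zeros_like(m);reg[170:255,265:335]=1
b=reg&(p[...,2]>.0035)&(p[...,2]<.012);b=cv2.morphologyEx(b.astype(np.uint8),cv2.MORPH_OPEN,np.ones((5,5)))>0
rc=cv2.minAreaRect((p[b][:,:2]*1000).astype(np.float32));print('board',rc)
reg[:]=0;reg[185:230,240:276]=1
b=reg&(p[...,2]>.055)&(p[...,2]<.07);print('lens',cv2.minEnclosingCircle((p[b][:,:2]*1000).astype(np.float32)),np.median(p[b],0))
for nm,P in (('top',p),('scene',ps)):
    xy=P[...,:2]
    near=(P[...,2]>.098)&(P[...,2]<.13)
    lab=cv2.connectedComponentsWithStats(near.astype(np.uint8))
    for i in range(1,lab[0]):
        if lab[2][i,4]>8:
            q=P[lab[1]==i]; print(nm,lab[2][i],q.mean(0).round(4),q.min(0).round(4),q.max(0).round(4))
```

```text
house ((509.66461181640625, 194.75613403320312), (109.9250259399414, 203.84942626953125), 2.7191131114959717) [[449.9287  293.9587 ]
 [459.59924  90.33877]
 [569.4005   95.55356]
 [559.73    299.1735 ]]
board ((525.7523803710938, -148.28994750976562), (187.69410705566406, 149.90945434570312), 3.543504238128662)
lens ((520.358154296875, -27.726455688476562), 45.56377410888672) [ 0.52022833 -0.02922987  0.06331834]
top [  79   35   47   32 1055] [0.9274 0.3797 0.0998] [0.8834 0.3169 0.098 ] [0.9705 0.4419 0.1049]
top [ 87 162  13  13  78] [0.6158 0.3743 0.1095] [0.6029 0.365  0.0981] [0.6336 0.3926 0.1299]
top [  0 184  10  26 148] [0.5455 0.594  0.1096] [0.5083 0.587  0.098 ] [0.571  0.6064 0.1289]
top [180 200   7   9  61] [0.5335 0.147  0.1078] [0.5237 0.1397 0.1015] [0.5439 0.1552 0.1121]
top [215 205  13  13 154] [0.5184 0.0518 0.1136] [0.5042 0.0371 0.0991] [0.5345 0.0671 0.1201]
scene [  0   0  43  16 178] [-0.0886 -1.5799  0.1209] [-0.2359 -1.6316  0.1096] [ 0.0258 -1.5624  0.1299]
scene [310   0  32   6 114] [-0.9002 -0.3018  0.1085] [-0.9228 -0.4002  0.098 ] [-0.8849 -0.2362  0.1272]
scene [381   0   7   7  19] [-1.0067 -0.0371  0.1138] [-1.074  -0.0384  0.0981] [-0.9244 -0.0353  0.1264]
scene [399   5 113  26 573] [-0.8862  0.3143  0.1212] [-0.9791  0.0631  0.0991] [-0.8622  0.5521  0.13  ]
scene [314  82  38  17 324] [0.049  0.0139 0.1141] [-0.0054 -0.0596  0.0981] [0.0688 0.0665 0.13  ]
scene [ 39 100  39  21 455] [ 0.5501 -0.7217  0.1078] [ 0.5093 -0.7873  0.0981] [ 0.5813 -0.6697  0.1136]
scene [286 167  14  13 139] [0.5258 0.0555 0.1107] [0.5059 0.039  0.0981] [0.5402 0.0696 0.1187]
scene [322 184   8   9  54] [0.539  0.1504 0.1061] [0.5256 0.1417 0.098 ] [0.548  0.1571 0.1115]
scene [408 232  15  15 148] [0.6291 0.3827 0.1119] [0.6135 0.3692 0.0981] [0.6371 0.3974 0.1299]
scene [ 344  329   76   55 2324] [0.9314 0.3796 0.0994] [0.8854 0.3178 0.098 ] [0.976  0.4424 0.1029]
```

Call:
apply_moves(
  deltas=[
    [[5,-6,0],[0,0,0.1]],
    [[10,-11,0],[0,0,0.2]],
    [[14,-16,0],[0,0,0.304]],
    [[18,-21,0],[0,0,0.304]],
    [[22,-26,0],[0,0,0.304]],
    [[25,-31,0],[0,0,0.304]],
    [[28,-36,0],[0,0,0.304]],
    [[31,-40,0],[0,0,0.304]],
    [[34,-44,-1],[0,0,0.304]],
    [[36.9,-48.1,-3],[0,0,0.304]],
    [[36.9,-48.1,-4],[0,0,0.304]],
    [[36.9,-48.1,-4],[0,0,0.304]],
  ],
  fingers=6,
  squeeze=20,
)

```text
clock: 1.65
position: [0.5323, 0.1484, 0.1902]
orientation: [[-0.049, -0.003, -0.999], [0.999, -0.0, -0.049], [-0.0, -1.0, 0.003]]
wrist_force: [0.1, 0.5, -0.4]
opening: 0.704
```

Run:
```python
from h import *
d=cam('wrist','wrist1');p=pts(d)
s=r.state();print(s['clock'],s['position'],s['orientation'].round(4),s['joints'],s['wrist_force'],s['opening'])
near=(p[...,2]>.098)&(p[...,2]<.125)
lab=cv2.connectedComponentsWithStats(near.astype(np.uint8))
for i in range(1,lab[0]):
    if lab[2][i,4]>30:
        q=p[lab[1]==i]; print(lab[2][i],q.mean(0).round(4),q.min(0).round(4),q.max(0).round(4))
```

```text
1.7 [0.53258151 0.14931446 0.19098351] [[-5.010e-02 -1.300e-03 -9.987e-01]
 [ 9.987e-01  6.000e-04 -5.010e-02]
 [ 7.000e-04 -1.000e+00  1.300e-03]] [-0.62017198  0.27318431  0.32480115  1.82543975 -0.09999546  1.0598468
  1.36345351] [-0.02421114 -0.79864315 -0.99376963] 0.7022774092681144
[ 113  155   46   40 1582] [0.5165 0.0551 0.1113] [0.5037 0.0382 0.098 ] [0.5363 0.0683 0.1161]
[246 183  20  28 514] [0.5326 0.1482 0.1057] [0.5228 0.1402 0.098 ] [0.5446 0.1564 0.1089]
[482 278  30  41 722] [0.6158 0.3736 0.1085] [0.605 0.367 0.098] [0.6318 0.3902 0.125 ]
```

View pics/wrist1.png

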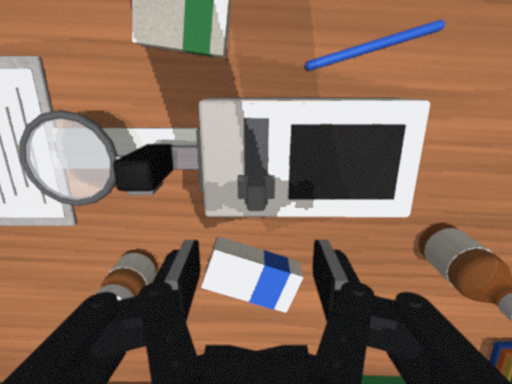

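The wrist image shows the knob fin at about (256,190), and both cameras agree on its position (0.533, 0.148). The fingers straddle it, so I go down and pinch.

Call:
apply_moves(
  deltas=[
    [[0,0,-4],[0,0,0]],
    [[0,0,-8],[0,0,0]],
    [[0,0,-10.6],[0,0,0]],
    [[0,0,-10.6],[0,0,0]],
    [[0,0,-10.6],[0,0,0]],
  ],
  fingers=5,
)

```text
clock: 2.33
position: [0.5343, 0.1493, 0.0868]
orientation: [[-0.05, 0.002, -0.999], [0.999, 0.001, -0.05], [0.001, -1.0, -0.002]]
wrist_force: [-0.3, 0.9, -0.4]
opening: 0.586
```

Call:
apply_moves(
  deltas=[
    [[0,0,0],[0,0,0]],
    [[0,0,0],[0,0,0]],
    [[0,0,0],[0,0,0]],
    [[0,0,0],[0,0,0]],
    [[0,0,0],[0,0,0]],
    [[0,0,0],[0,0,0]],
  ],
  fingers=1,
  squeeze=25,
)

```text
clock: 3.08
position: [0.5342, 0.1483, 0.0866]
orientation: [[-0.048, 0.002, -0.999], [0.999, 0.001, -0.048], [0.001, -1.0, -0.002]]
wrist_force: [-1.4, -0.1, 6.7]
opening: 0.182
```

Call:
apply_moves(
  deltas=[
    [[-0.8,-0.04,0],[0,0,0]],
    [[-1.6,-0.08,0],[0,0,0]],
    [[-2.4,-0.11,0],[0,0,0]],
    [[-3.2,-0.15,0],[0,0,0]],
    [[-3.8,-0.18,0],[0,0,0]],
    [[-4.2,-0.2,0],[0,0,0]],
    [[-4.4,-0.21,0],[0,0,0]],
    [[-4.4,-0.21,0],[0,0,0]],
    [[-4.4,-0.21,0],[0,0,0]],
  ],
)

```text
clock: 4.2
position: [0.4908, 0.1462, 0.0865]
orientation: [[-0.048, 0.003, -0.999], [0.999, 0.001, -0.048], [0.001, -1.0, -0.003]]
wrist_force: [0.3, 1.9, 7.5]
opening: 0.181
```

Call:
apply_moves(
  deltas=[
    [[-0.2,-0.01,0],[0,0,0]],
    [[-0.4,-0.02,0],[0,0,0]],
    [[-0.4,-0.02,0],[0,0,0]],
    [[-0.4,-0.02,0],[0,0,0]],
  ],
)

```text
clock: 4.7
position: [0.4906, 0.1462, 0.0866]
orientation: [[-0.048, 0.012, -0.999], [0.999, 0.002, -0.048], [0.002, -1.0, -0.012]]
wrist_force: [10.3, 0.2, -3.3]
opening: 0.18
```

The knob stopped at 43.6 mm with 10 N against it, so it is at the end stop. I release it, go up and look.

Call:
apply_moves(
  deltas=[
    [[0.4,0,0],[0,0,0]],
    [[0.4,0,0],[0,0,0]],
    [[0.4,0,0],[0,0,0]],
    [[0.4,0,0],[0,0,0]],
    [[0.4,0,3],[0,0,0]],
    [[0.4,0,8],[0,0,0]],
    [[0.4,0,8],[0,0,0]],
    [[0.4,0,8],[0,0,0]],
  ],
  fingers=5.5,
)

```text
clock: 5.7
position: [0.4889, 0.1455, 0.165]
orientation: [[-0.048, -0.001, -0.999], [0.999, 0.0, -0.048], [0.0, -1.0, 0.001]]
wrist_force: [-0.1, 0.8, 0.1]
opening: 0.639
```

Run:
```python
from h import *
print(r.state()['position'],r.state()['joints'])
for n in ('wrist','top','scene'):
    d=cam(n,n+'2');p=pts(d)
    near=(p[...,2]>.098)&(p[...,2]<.119)&(abs(p[...,0]-.52)<.1)&(p[...,1]>0)&(p[...,1]<.2)
    lab=cv2.connectedComponentsWithStats(near.astype(np.uint8))
    for i in range(1,lab[0]):
        if lab[2][i,4]>30:
            q=p[lab[1]==i]; print(n,lab[2][i],q.mean(0).round(4),q.min(0).round(4),q.max(0).round(4))
```

```text
[0.48887626 0.14554897 0.16502495] [-0.6567827   0.22384311  0.32700757  1.95067723 -0.08634206  0.98091038
  1.32996965]
wrist [246 193  22  31 626] [0.489  0.1463 0.1057] [0.4793 0.1383 0.098 ] [0.5011 0.1543 0.1082]
wrist [ 107  218   49   40 1718] [0.5144 0.055  0.111 ] [0.5033 0.0379 0.0981] [0.5364 0.0683 0.1161]
top [215 205  13  13 153] [0.5183 0.0517 0.1135] [0.5042 0.0372 0.1001] [0.5345 0.0674 0.1182]
scene [286 167  14  14 142] [0.5258 0.0556 0.1103] [0.507  0.0398 0.098 ] [0.5413 0.069  0.1187]
scene [326 174   8   9  53] [0.4957 0.1483 0.1054] [0.4844 0.1387 0.0981] [0.506  0.1561 0.1104]
```

View pics/wrist2.png

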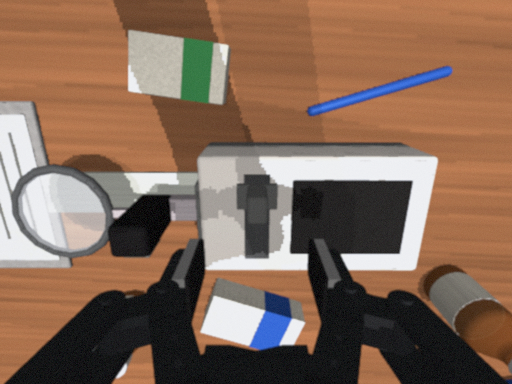

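The knob has moved 43.6 mm and now sits at the other end of its slot (about (257,210) in the wrist image). Next I turn 90° and go above the grip at (0.517, 0.053).

Call:
apply_moves(
  deltas=[
    [[0.5,-1,1],[0,0,-0.18]],
    [[1,-2,1],[0,0,-0.36]],
    [[1.5,-3,1],[0,0,-0.54]],
    [[2,-4,1],[0,0,-0.72]],
    [[2.5,-5,1],[0,0,-0.9]],
    [[3,-6,1],[0,0,-1.08]],
    [[3,-7,1],[0,0,-1.26]],
    [[3,-8,1],[0,0,-1.42]],
    [[3,-9.2,1],[0,0,-1.571]],
    [[3,-9.2,1],[0,0,-1.571]],
    [[3,-9.2,1],[0,0,-1.571]],
  ],
  fingers=6.5,
)

```text
clock: 7.22
position: [0.5191, 0.0542, 0.1748]
orientation: [[0.999, -0.001, -0.051], [0.051, -0.0, 0.999], [-0.001, -1.0, -0.0]]
wrist_force: [0.3, 0.2, 0.2]
opening: 0.76
```

Run:
```python
from h import *
s=r.state();print(s['position'],s['joints'],s['orientation'].round(3))
for n in ('wrist',):
    d=cam(n,n+'3');p=pts(d)
    near=(p[...,2]>.07)&(p[...,2]<.119)&(abs(p[...,0]-.52)<.1)&(p[...,1]>0)&(p[...,1]<.08)
    lab=cv2.connectedComponentsWithStats(near.astype(np.uint8))
    for i in range(1,lab[0]):
        if lab[2][i,4]>30:
            q=p[lab[1]==i]; print(n,lab[2][i],q.mean(0).round(4),q.min(0).round(4),q.max(0).round(4))
```

```text
[0.51910305 0.05417924 0.17479367] [-0.71770243  0.2670573   0.62956819  1.9196498  -0.18421894  1.01294648
  0.0439613 ] [[ 0.999 -0.001 -0.051]
 [ 0.051 -0.     0.999]
 [-0.001 -1.    -0.   ]]
wrist [ 237  173   42   53 1985] [0.5192 0.0581 0.1066] [0.5039 0.0387 0.07  ] [0.5366 0.0689 0.1164]
```

View pics/wrist3.png

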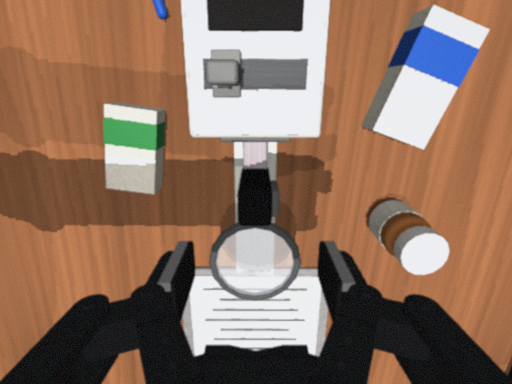

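The wrist image shows the grip (256,195) between the fingers, with its centre at (0.519, 0.054). I go down and pinch.

Call:
apply_moves(
  deltas=[
    [[0,0,-4],[0,0,0]],
    [[0,0,-8],[0,0,0]],
    [[0,0,-10.6],[0,0,0]],
    [[0,0,-10.6],[0,0,0]],
    [[0,0,-10.6],[0,0,0]],
  ],
  fingers=6.5,
)

```text
clock: 7.9
position: [0.5203, 0.0539, 0.0702]
orientation: [[0.999, 0.002, -0.049], [0.049, 0.0, 0.999], [0.002, -1.0, 0.0]]
wrist_force: [0.0, -0.2, 0.5]
opening: 0.762
```

Call:
apply_moves(
  deltas=[
    [[0,0,0],[0,0,0]],
    [[0,0,0],[0,0,0]],
    [[0,0,0],[0,0,0]],
    [[0,0,0],[0,0,0]],
    [[0,0,0],[0,0,0]],
    [[0,0,0],[0,0,0]],
    [[0,0,0],[0,0,0]],
    [[0,0,0],[0,0,0]],
  ],
  fingers=2,
  squeeze=40,
)

```text
clock: 8.9
position: [0.518, 0.0536, 0.0706]
orientation: [[0.999, -0.003, -0.048], [0.048, 0.001, 0.999], [-0.003, -1.0, 0.002]]
wrist_force: [-7.0, -0.7, 10.9]
opening: 0.3
```

Run:
```python
from h import *
cam('scene','scene4');d=cam('wrist','wrist4')
c=load('scene4')['pixels'][130:250,200:400];cv2.imwrite('pics/sc4z.png',cv2.resize(c,None,fx=4,fy=4,interpolation=2))
```

```text
(no output)
```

View pics/sc4z.png

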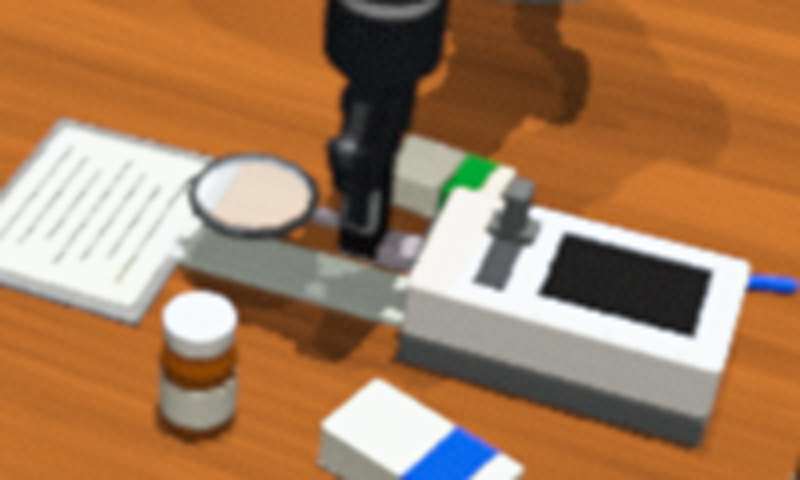

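Opening is about 25.6 mm (27 mm nominal with the button in, less pad give), so the button is fully squeezed. I ease the side load, then pull straight out.

Call:
apply_moves(
  deltas=[
    [[-0.2,0,0],[0,0,0]],
    [[-0.15,-1,0],[0,0,0]],
    [[-0.1,-2,0],[0,0,0]],
    [[-0.05,-3,0],[0,0,0]],
    [[0,-4,0],[0,0,0]],
    [[0.04,-5,0],[0,0,0]],
    [[0.09,-6,0],[0,0,0]],
    [[0.09,-6,0],[0,0,0]],
    [[0.09,-6,0],[0,0,0]],
  ],
)

```text
clock: 10.12
position: [0.5207, -0.0047, 0.0707]
orientation: [[0.999, 0.0, -0.048], [0.048, 0.003, 0.999], [0.001, -1.0, 0.003]]
wrist_force: [-1.9, 4.3, 7.8]
opening: 0.302
```

Call:
apply_moves(
  deltas=[
    [[0.05,-1,0],[0,0,0]],
    [[0.09,-2,0],[0,0,0]],
    [[0.14,-3,0],[0,0,0]],
    [[0.19,-4,0],[0,0,0]],
    [[0.24,-5,0],[0,0,0]],
    [[0.27,-5.7,0],[0,0,0]],
    [[0.29,-6,0],[0,0,0]],
    [[0.3,-6.2,0],[0,0,0]],
    [[0.3,-6.2,0],[0,0,0]],
    [[0.3,-6.2,0],[0,0,0]],
  ],
)

```text
clock: 11.38
position: [0.5236, -0.0662, 0.0706]
orientation: [[0.999, 0.0, -0.049], [0.049, 0.004, 0.999], [0.0, -1.0, 0.004]]
wrist_force: [-2.1, 4.8, 8.2]
opening: 0.3
```

Call:
apply_moves(
  deltas=[
    [[0.01,-0.2,0],[0,0,0]],
    [[0.02,-0.4,0],[0,0,0]],
    [[0.02,-0.4,0],[0,0,0]],
    [[0.02,-0.4,0],[0,0,0]],
  ],
)

```text
clock: 11.88
position: [0.5237, -0.0663, 0.0706]
orientation: [[0.999, -0.001, -0.05], [0.05, 0.009, 0.999], [-0.001, -1.0, 0.009]]
wrist_force: [-3.7, 12.3, 11.1]
opening: 0.299
```

Run:
```python
from h import *
s=r.state();print(s['clock'],s['position'],s['wrist_force'],s['opening'])
for n in ('top','scene','wrist'):
    d=cam(n,n+'5');p=pts(d)
    b=(p[...,2]>.055)&(p[...,2]<.068)&(abs(p[...,0]-.524)<.055)&(p[...,1]>-.21)&(p[...,1]<-.09)
    q=p[b]; print(n,len(q),q.min(0),q.max(0),cv2.minEnclosingCircle((q[:,:2]*1000).astype(np.float32)) if len(q) else 0)
```

```text
11.875 [ 0.52367593 -0.06628059  0.07056056] [-3.72360395 12.34514666 11.09167918] 0.29907852052573425
top 252 [ 0.48085746 -0.19285031  0.05899387] [ 0.5588151  -0.15212967  0.06775278] ((519.8363037109375, -164.60157775878906), 40.92561721801758)
scene 531 [ 0.48368865 -0.18913194  0.05706566] [ 0.57245051 -0.09220875  0.06791905] ((526.2279663085938, -141.87603759765625), 49.66947555541992)
wrist 1177 [ 0.50396126 -0.14565601  0.05978023] [ 0.54934439 -0.1165612   0.0636364 ] ((526.5806274414062, -130.0602569580078), 24.709972381591797)
```

View pics/scene5.png

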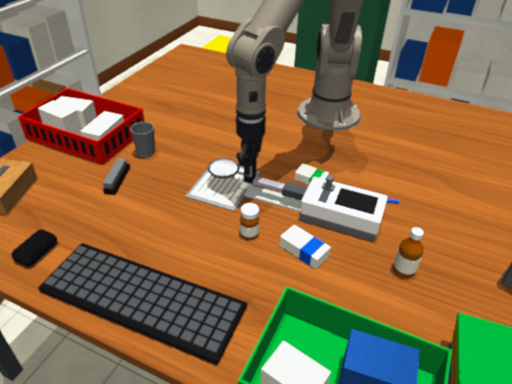

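View pics/wrist5.png

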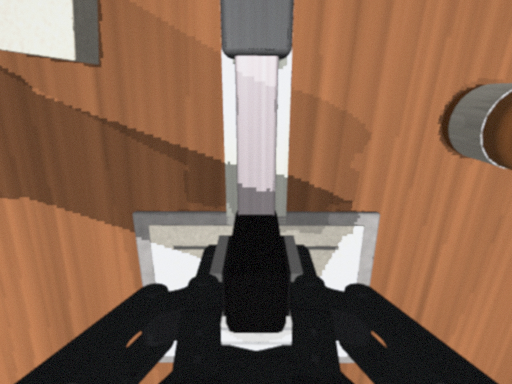

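The scene shows the lens over the leaflet at about (222,168). Its far edge is at y = -0.193, which matches 120 mm of travel. The grip stands against the rigid stop, since extra pull raised the force to 12 N with no motion. I hand in while holding.

Run:
```python
from h import *
s=r.state();print(s['clock'],s['position'],s['wrist_force'],s['opening'])
print(r.close_job())
```

```text
12.025 [ 0.52364912 -0.06629562  0.07055715] [-4.28406825 11.82340837 11.72091555] 0.29961554189471923
the job is handed in; nothing more can be done
None
```

The magnifier is out over the leaflet at its second stop. I handed the job in at 12.0 s, still holding the grip with the button squeezed in.

- **Lock knob:** I pinched it and slid it 43.6 mm, until it stopped with about 10 N against it. The wrist camera showed the knob moved by the same 43.6 mm.
- **Button:** I pinched the grip with 40 N. The opening settled at about 25.6 mm, a little under the nominal 27 mm for button fully in. The knob also read about 0.5 mm thin. I take this as fully in; no camera could see the button under the fingers.
- **Pull-out:** The fingers moved 120 mm, past the first stop. Pulling 4 mm further raised the force to about 12 N with no motion. The lens's far edge in the top view also fits 120 mm.
- **Other things:** Nothing touched the lens or the loose items, as far as the images and forces show. I did not measure the loose items again at the end.

Two checks were loose. Fitting a circle to the partly hidden lens gave no usable centre, so I used its far edge. A steady 12 N vertical force and about 4 N sideways stayed on the wrist while holding, well below the limits.

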